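# Find the pastry wheel under the till of the utensil box

## Task

The pastry wheel for the pie crust has got in under the sliding till of the wooden utensil box: move the till along as needed, feel across the floor of the box for the wheel, work it away from the side where it lies too close to take hold of, and lift it out. Lay it flat, without dropping it, on the bare end of the cutting board, wholly on the board and clear of the glass pie dish, and let go. Leave the dish and the other things on the counter where they stand.

Things in the scene. Friction and masses are not known exactly. Their poses are not given: they have to be found in the camera images.
- wheel: Pastry wheel lying flat, 136 mm long, 80 g: dark wooden handle 86 x 22 x 14 mm (x -62 to +24), then a thin steel fork and fluted steel wheel 35 mm across, 3 mm thick, centred at x +56. Origin on the underside near the balance point; x from butt to wheel, z up through the 14 mm. Starts on the box floor partly under the till, lengthwise, wheel towards box +y, near the -x long side.
- wheel_hub (a point): Centre of the steel wheel, at x +56 mm, z +7 mm in the pastry wheel's frame.
- wheel_butt (a point): Near the butt of the handle, at x -60 mm, z +7 mm in the pastry wheel's frame.
- box: Open box of pale wood, fixed: 186 (x) x 366 (y) x 55 mm high outside, 170 x 350 mm inside, walls 8, floor 6 mm thick. Origin: centre of its underside. Inside each long side runs a ledge 5 mm wide, 24 to 28 mm above the counter, that carries the till. The floor is smooth: the pastry wheel slides on it under a fingertip pressed on its handle with a few newtons.
- till (a joint): Position (m) of the sliding till: 0 at the box's -y end, 0.25 at its +y end; its centre is at box y = value - 0.125. A pale wooden tray holding teaspoons, 166 mm across the box, 100 mm along it (box y), underside 28 and rim 50 mm above the counter. It slides against about 1.2 N, stays where left and cannot be lifted out.
- till_grip (a point): On the till's grip rib, 68 mm above the counter, mid-length. The rib stands across the box: 100 mm long (box x), 10 mm thick (box y), top 76 mm above the counter. Beside it the tray floor is 32 mm above the counter; the tray's end walls are 45 mm either way from the rib's middle.
- board: White plastic cutting board, fixed: 280 mm (x) by 400 mm (y) by 10 mm thick. Origin at the centre of its underside; top 10 mm above the counter. The dish stands towards its +y end (dish centre about y +70 mm); the bare end is the strip from y -200 to about -50 mm.
- dish: Glass pie dish, loose on the board: 232 mm across the rim, 176 mm across the foot, 40 mm high, 0.85 kg. Origin at the centre of its underside.
- cup: Steel measuring cup standing in the pie dish, 60 mm across, 34 mm high, flat handle 55 mm long. Bystander. Origin at the centre of its underside.
- salt: Glass salt shaker on a corner of the board at the dish's end, 38 mm across, 75 mm high. Bystander. Origin at the centre of its underside.
- spice: Brown glass spice jar behind the box, 42 mm across, 85 mm high. Bystander. Origin at the centre of its underside.
- mug: Mug, 82 mm across, 92 mm high. Bystander. Origin at the centre of its underside.
- spoon: Wooden spoon lying on the counter, 260 mm long. Bystander. Origin about its middle, x along it.
- mill: Small wooden pepper mill, 52 mm across, 104 mm high. Bystander. Origin at the centre of its underside.
Mind the look-alikes: they are no part of the job. There is more than one size of the wheel; the one meant has the size given above.

How it is judged:
By the outcome, as a careful person would: the job done as asked, in the order asked, and still so for the second after the job is handed in, with the robot touching nothing.
It also fails if it takes over 58 s, if anything falls off the work surface, if the arm or the gripper's body presses on something with over 40 N, if the wrist force passes 120 N, or if a joint passes its speed limit or range.

## Robot

A 6-joint arm with a two-finger parallel gripper is mounted at the origin on the work surface. World frame = base frame: x ahead of the robot, y to its left, z up, the work surface at z = 0. Lengths are in m, angles in rad, forces in N, time in s.
With the tool pointing down it reaches from about 0.25 to 0.775 m from the base axis. Payload 4 kg.
Tool frame: the origin (TCP) lies at the very end of the fingers, on their centre line; the grasp point (between the pads) lies 19 mm behind it; x points along the fingers, y is the direction in which the jaws open and shut, and the axes are right-handed (so a half turn about x gives the same grasp; the last joint's range is limited). The gripper opens to 94 mm and grips with 3 to 60 N. Pads are 16 mm wide; open, the fingers measure 119 mm over their backs; the gripper's body (75 mm by 177 mm) begins 78 mm behind the grasp point.
Start: joints at [-1.294, 0.087, 1.371, -0, 1.684, -0.103], TCP at [0.204, -0.511, 0.206] pointing down, gripper open.
Joint ranges: [-3.1, 3.1], [-0.76, 2.03], [0.27, 2.55], [-1.08, 4.22], [0.17, 2.65], [-2.57, 2.57]. Speed limits (rad/s): [2.79, 2.79, 3.14, 3.14, 3.14, 3.14].

## Interface

Orientations are given as [roll, pitch, yaw] about the fixed x, y, z axes, in that order (R = Rz(yaw) Ry(pitch) Rx(roll)).
In Python, from bench import robot gives the robot as it stands.
- The arm moves only by the tool carry_out, never from a script. Its argument "targets" is a list of rows, each a list of 5 numbers: the closure, from 0 (fully open) to 1 (shut), then the shift along the tool's x, y, z in cm, then the turn about the tool's x in degrees. In form: [[fingers, tx, ty, tz, turn], ...]. A call has 1 to 20 rows; each row shifts and turns the commanded pose from where the row before left it, along the tool's axes as they then stand; what a row does not reach is not made up. A row lasts 1/10 s, in which the tool goes at most 50 mm and 8.59 degrees, less where a joint would pass 70% of its speed; a pose out of reach is approached as far as the arm can. A call is refused whole if a number of a shift passes 5 or a number of a turn 8.59, either way. A call with a gripper value outside its range is refused whole. The fingers move at their own pace and stop on an object; the grip force is fixed at half the most. Time passes only in rows, so rows that do not move let the fingers close. It gives the time, the measured TCP pose, the force and the opening at its end, in the units of the state.
- robot.get_obs(): the state, without advancing time (a new reading comes with each control period).
- robot.snapshot(name): name is "scene" or "top" or "wrist"; returns a dict with "image" (420x560x3 uint8, red, green, blue), "camera_matrix" (3x3 intrinsics, pixels), "pose" (4x4, takes a point from camera to world coordinates). Camera axes: x right, y up, looking along -z (the intrinsics and any distortion apply to the point x, -y, -z); pixel columns grow to the right and rows downward; lengths in m; the calibration is good to about 2 mm. A picture is of the moment at which its call begins. There is no depth.
- robot.close_job(): hands the job in, once; it reports no verdict.
The state is a dict: "time": time; "joint_positions": joint angles; "qvel": joint speeds; "joint_torque": joint torques, N m; "tool_pos": TCP position; "ee_rot": TCP orientation; "wrist_force": force on the tool from outside, world axes, zero at the start; "wrist_torque": the same for the moment, N m; "width": finger opening in m.
Only numpy, scipy, OpenCV 4.12 (cv2) and the standard library are available. Lean on these libraries where they do the work, as an engineer would, in place of code of your own. Each camera call takes 0.05 s, during which the arm holds its last target. There are 200 camera calls.

## Working session

There is one attempt and no reset: what is moved stays moved. The work goes in short steps, Python scripts to look and compute and a tool call to move; the robot and the scene stay as the last step left them, time stands still between calls to the robot, and variables do not carry over. Pictures are saved under pics/ and viewed, about 8 in all and at most 12, crops included, and the job is handed in when it is done.

Besides the shell and the picture viewer there is one more tool, called by a JSON object that holds its "api" and its "payload". carry_out: Moves the arm, as the interface text tells. Its arguments: {"type":"object","properties":{"targets":{"type":"array","items":{"type":"array","items":{"type":"number"}}}},"required":["targets"]}

```bash
mkdir -p pics
cat > h.py <<'E'
import numpy as np, cv2
from bench import robot
def snap(n,f,crop=None,s=1):
    d=robot.snapshot(n); im=d["image"][:,:,::-1].copy()
    np.savez(f"pics/{f}.npz",K=d["camera_matrix"],P=d["pose"],im=im)
    if crop: a,b,c,e=crop; im=im[b:e,a:c]
    cv2.imwrite(f"pics/{f}.png",cv2.resize(im,None,fx=s,fy=s,interpolation=cv2.INTER_CUBIC)); return d
def pt(f,u,v,z):
    d=np.load(f"pics/{f}.npz");K,P=d["K"],d["P"]
    r=np.linalg.inv(K)@[u,v,1]; r=P[:3,:3]@[r[0],-r[1],-r[2]]; o=P[:3,3]
    return (o+r*(z-o[2])/r[2]).round(4)
def proj(f,p):
    d=np.load(f"pics/{f}.npz");K,P=d["K"],d["P"]
    q=P[:3,:3].T@(np.array(p)-P[:3,3]); q=K@[q[0],-q[1],-q[2]]; return (q[:2]/q[2]).round(1)
E
python3 - <<'E'
from h import *
a=snap("top","top",s=1.4); b=snap("scene","scene",s=1.4); c=snap("wrist","w0")
for k in (a,b,c): print(k["pose"].round(3),k["camera_matrix"].round(1), [x for x in k])
o=robot.get_obs(); print(o)
E
```

```text
[[-0.014  0.983 -0.182  0.337]
 [-1.    -0.012  0.011  0.054]
 [ 0.009  0.182  0.983  1.18 ]
 [ 0.     0.     0.     1.   ]] [[521.2   0.  289.9]
 [  0.  521.2 213.3]
 [  0.    0.    1. ]] ['image', 'camera_matrix', 'pose']
[[ 0.482 -0.718  0.501  1.038]
 [ 0.876  0.391 -0.282 -0.227]
 [ 0.006  0.575  0.818  0.873]
 [ 0.     0.     0.     1.   ]] [[394.8   0.  274.3]
 [  0.  394.8 212.7]
 [  0.    0.    1. ]] ['image', 'camera_matrix', 'pose']
[[ 0.371  0.895  0.247  0.276]
 [-0.929  0.359  0.096 -0.483]
 [-0.002 -0.265  0.964  0.384]
 [ 0.     0.     0.     1.   ]] [[313.7   0.  275.6]
 [  0.  313.7 209. ]
 [  0.    0.    1. ]] ['image', 'camera_matrix', 'pose']
{'time': 0.15, 'joint_positions': array([-1.29406109e+00,  8.77869539e-02,  1.37189518e+00, -2.22699139e-05,
        1.68359670e+00, -1.03121920e-01]), 'qvel': array([-0.00121143, -0.00136959, -0.00371755, -0.00088742,  0.00064696,
        0.00057915]), 'joint_torque': array([ 8.67917588e-04, -3.40643871e+01, -3.02792287e+01,  7.19903363e-02,
        3.05760861e-02, -1.02499230e-04]), 'tool_pos': array([ 0.20379521, -0.51039761,  0.20457816]), 'ee_rot': array([-1.66079317,  1.56911   ,  1.86065416]), 'wrist_force': array([-0.60392096, -0.53583148,  0.50305516]), 'wrist_torque': array([-0.02091204,  0.03130034,  0.09057226]), 'width': 0.09409072463624289}
```

View pics/top.png

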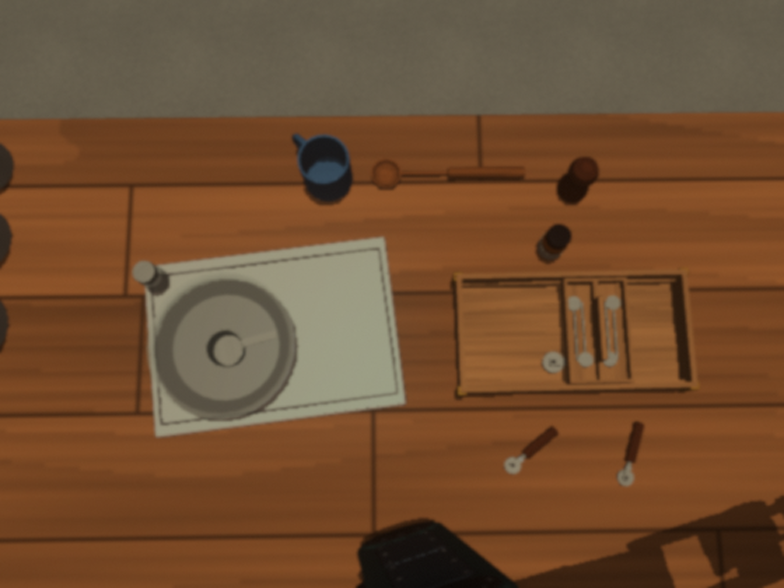

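View pics/scene.png

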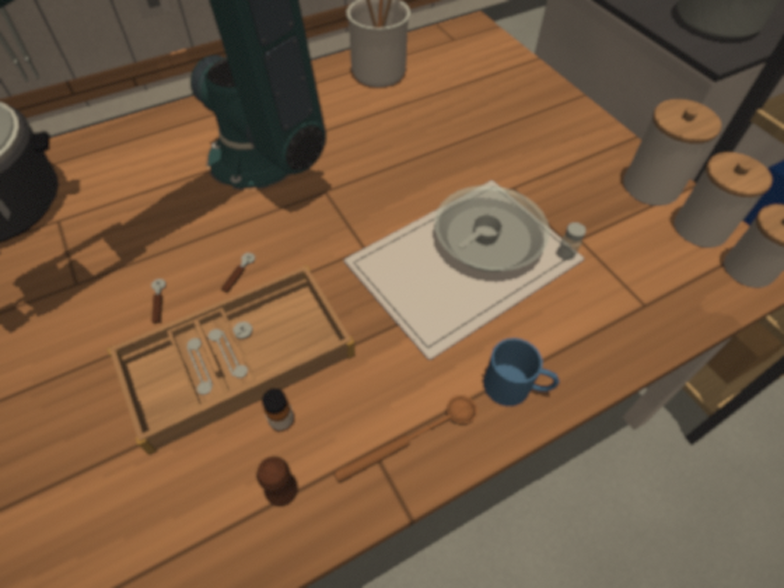

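The top view shows the box at right (rim corners about (457,275), (690,272), (693,388), (459,394)) and the wheel's disc at (553,362). The till is around x 597, and the bare board end lies at the right of the board. Two look-alike wheels are on the counter.

Run:
```python
from h import *
import cv2
s=1.4
f=lambda u,v,z: pt("top",u/s,v/s,z)
c=[f(*p,.055) for p in [(455,276),(688,272),(696,388),(460,395)]]
print("box",c,np.mean(c,0)); 
for i in range(4): print(np.linalg.norm(c[i]-c[(i+1)%4]).round(4), np.degrees(np.arctan2(*(c[i]-c[(i+1)%4])[[1,0]])).round(1))
print("hub",f(553,362,.013)); print("rib",f(597,286,.076),f(600,380,.076))
b=[f(*p,.01) for p in [(384,238),(405,404),(156,436),(146,272)]]
print("board",b,np.mean(b,0))
for i in range(4): print(np.linalg.norm(b[i]-b[(i+1)%4]).round(4), np.degrees(np.arctan2(*(b[i]-b[(i+1)%4])[[1,0]])).round(1))
print("dish",f(226,348,.04))
im=np.load("pics/top.npz")["im"]
cv2.imwrite("pics/crop1.png",cv2.resize(im[185:290,315:505],None,fx=4,fy=4,interpolation=cv2.INTER_CUBIC))
```

```text
box [array([ 0.5815, -0.0368,  0.055 ]), array([ 0.5837, -0.4064,  0.055 ]), array([ 0.4009, -0.4033,  0.055 ]), array([ 0.395 , -0.0396,  0.055 ])] [ 0.490275 -0.221525  0.055   ]
0.3696 90.3
0.1828 -1.0
0.3637 -89.1
0.1865 -179.1
hub [ 0.4477 -0.1938  0.013 ]
rib [ 0.5586 -0.2546  0.076 ] [ 0.4136 -0.2502  0.076 ]
board [array([0.657 , 0.0756, 0.01  ]), array([0.3842, 0.0445, 0.01  ]), array([0.3396, 0.4364, 0.01  ]), array([0.6039, 0.4656, 0.01  ])] [0.496175 0.255525 0.01    ]
0.2746 6.5
0.3944 -83.5
0.2659 -173.7
0.3936 97.8
dish [0.4736 0.3239 0.04  ]
```

View pics/crop1.png

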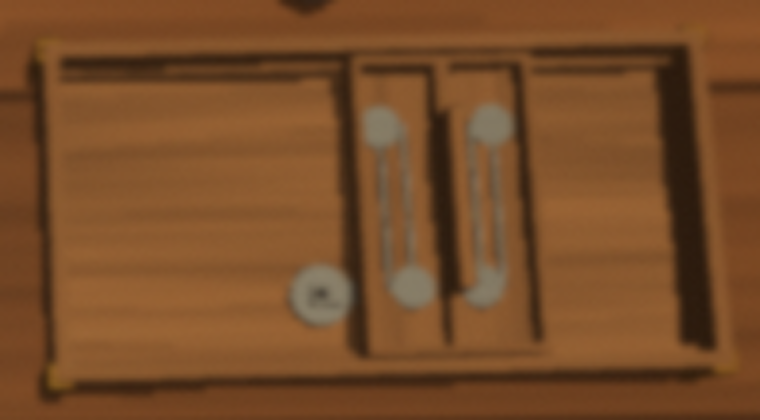

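The disc is about 43 mm from the inner -x side, and the till is at about 0.09. I'll push the till to +y by its rib with closed fingers, and need the tool axes first.

```bash
cat >> h.py <<'E'
from scipy.spatial.transform import Rotation as Ro
def st():
    o=robot.get_obs(); R=Ro.from_euler("xyz",o["ee_rot"]).as_matrix()
    print("t",round(o["time"],2),"p",o["tool_pos"].round(4),"F",o["wrist_force"].round(1),"w",round(o["width"],4)); return o,R
def go(p,ydir):
    """turn (deg about tool x) to bring tool y (mod 180) to world angle ydir, and tool-frame shift after turn, cm"""
    o,R=st(); a=np.degrees(np.arctan2(R[1,1],R[0,1])); 
    d=-(((ydir-a)+90)%180-90)  # tool x is down
    R2=R@Ro.from_euler("x",d,degrees=True).as_matrix()
    dp=np.array(p)-o["tool_pos"]
    print("y ang",a.round(1),"q6",o["joint_positions"][5].round(2),"turn",d.round(1),"shift before",(R.T@dp*100).round(2),"after",(R2.T@dp*100).round(2)); print(R2.round(3))
E
python3 - <<'E'
from h import *
go([.485,-.284,.13],0.7)
E
```

```text
t 0.15 p [ 0.2038 -0.5104  0.2046] F [-0.6 -0.5  0.5] w 0.0941
y ang -68.2 q6 -0.1 turn -68.9 shift before [  7.48 -10.59 -34.51] after [  7.48  28.4  -22.28]
[[-0.     1.     0.012]
 [ 0.002  0.012 -1.   ]
 [-1.    -0.    -0.002]]
```

{"api": "carry_out", "payload": {"targets": [[1, 0, 0, 0, -8.5], [1, 0, 0, 0, -8.5], [1, 0, 0, 0, -8.5], [1, 0, 0, 0, -8.5], [1, 0, 0, 0, -8.5], [1, 0, 0, 0, -8.5], [1, 0, 0, 0, -8.5], [1, 0, 0, 0, -8.5], [1, 0.6, 2.6, -2, 0], [1, 0.6, 2.6, -2, 0], [1, 0.6, 2.6, -2, 0], [1, 0.6, 2.6, -2, 0], [1, 0.6, 2.6, -2, 0], [1, 0.6, 2.6, -2, 0], [1, 0.6, 2.6, -2, 0], [1, 0.6, 2.6, -2, 0], [1, 0.6, 2.6, -2, 0], [1, 0.6, 2.6, -2, 0], [1, 0.6, 2.4, -2, 0], [1, 0.6, 0, 0, 0]]}}

```text
time: 2.15
tool_pos: [0.4909, -0.2894, 0.1326]
ee_rot: [2.953, 1.569, 1.383]
wrist_force: [-0.4, -1.0, 0.5]
width: 0.0006
```

Run:
```python
from h import *
go([.485,-.284,.058],0.7)
snap("wrist","w1")
```

```text
t 2.15 p [ 0.4909 -0.2894  0.1326] F [-0.4 -1.   0.5] w 0.0006
y ang 0.0 q6 -0.63 turn -0.7 shift before [ 7.46 -0.59 -0.52] after [ 7.46 -0.59 -0.53]
[[ 0.     1.     0.012]
 [ 0.002  0.012 -1.   ]
 [-1.     0.    -0.002]]
```

View pics/w1.png

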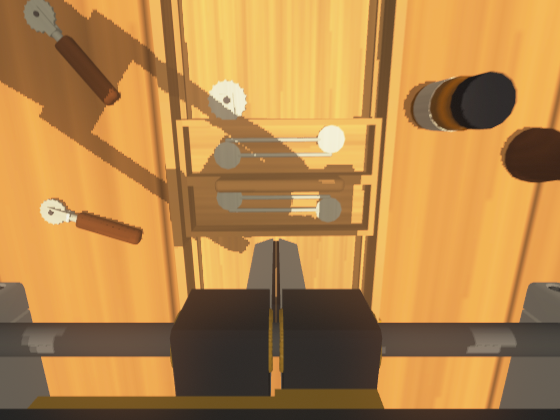

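The wrist view (up = +y) shows the rib at rows 178–192, cols 216–343, the till walls at rows 122/175/235, and the disc at (227,99).

Run:
```python
from h import *
for p in [(280,179,.076),(280,191,.076),(216,185,.076),(343,185,.076),(280,122,.05),(280,235,.05),(180,235,.05),(372,235,.05),(227,99,.013),(180,122,.055)]: print(p,pt("w1",*p))
print(proj("w1",[.4909,-.2894,.1326]))
```

```text
(280, 179, 0.076) [ 0.4949 -0.2541  0.076 ]
(280, 191, 0.076) [ 0.4949 -0.2635  0.076 ]
(216, 185, 0.076) [ 0.4459 -0.2588  0.076 ]
(343, 185, 0.076) [ 0.5432 -0.2587  0.076 ]
(280, 122, 0.05) [ 0.495  -0.2122  0.05  ]
(280, 235, 0.05) [ 0.4955 -0.3089  0.05  ]
(180, 235, 0.05) [ 0.4067 -0.309   0.05  ]
(372, 235, 0.05) [ 0.5772 -0.3088  0.05  ]
(227, 99, 0.013) [ 0.4476 -0.192   0.013 ]
(180, 122, 0.055) [ 0.4158 -0.2123  0.055 ]
[274.6 251.1]
```

{"api": "carry_out", "payload": {"targets": [[1, 1, 0.3, -0.4, 0], [1, 2.2, 0, 0, 0], [1, 2.2, 0, 0, 0], [1, 2.2, 0, 0, 0], [1, 0, 0, 0, 0], [1, 0, 0, -1, 0], [1, 0, 0, -1.3, 0], [1, 0, 0, -1.5, 0], [1, 0, 0, -1.6, 0], [1, 0, 0, -1.6, 0], [1, 0, 0, -1.6, 0], [1, 0, 0, -1.6, 0], [1, 0, 0, -1.6, 0], [1, 0, 0, -1.6, 0], [1, 0, 0, -1.5, 0], [1, 0, 0, -1.1, 0], [1, 0, 0, -0.6, 0], [1, 0, 0, 0, 0]]}}

```text
time: 4.0
tool_pos: [0.4924, -0.1208, 0.0572]
ee_rot: [-2.768, 1.57, 1.941]
wrist_force: [-0.2, -1.0, 0.5]
width: 0.0002
```

{"api": "carry_out", "payload": {"targets": [[1, 0, 0, 0.5, 0], [1, -1.5, 0, 0, 0], [1, -3, 0, 0, 0], [1, -3, 0, 1.5, 0], [1, 0, -0.5, 3, 0], [1, 0, -0.5, 3, 0], [0.5, 0, -0.5, 3, 0], [0.5, 0, -0.5, 3, 0], [0.5, 0, -0.5, 3, 0], [0.5, 0, 0, 3, 0], [0.5, 0, 0, 3, 0], [0.5, 0, 0, 1.5, 0], [0.5, 0, 0, 0, 0]]}}

```text
time: 5.3
tool_pos: [0.4658, -0.3688, 0.1317]
ee_rot: [-2.362, 1.57, 2.343]
wrist_force: [0.3, 0.4, 0.5]
width: 0.0466
```

Run:
```python
from h import *
st(); snap("wrist","w2",s=1.4)
```

```text
t 5.3 p [ 0.4658 -0.3688  0.1317] F [0.3 0.4 0.5] w 0.0466
```

View pics/w2.png

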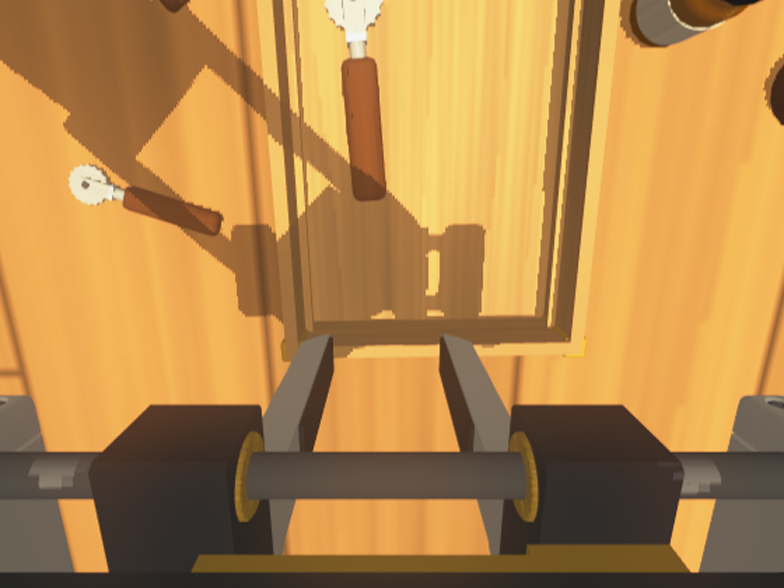

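The till is clear of the wheel. The disc hub is at about (354,8), the handle runs (360,60) to (369,190), and the box's -x inner floor edge is at about x=305–312.

Run:
```python
from h import *
s=1.4; f=lambda u,v,z: pt("w2",u/s,v/s,z)
for n,u,v,z in [("hub",354,8,.0145),("front top L",343,62,.02),("front top R",376,60,.02),("butt L",352,190,.02),("butt R",386,190,.02),("box corner rim",285,352,.055),("rim R",584,345,.055),("floor corner",313,320,.006),("floor R",545,316,.006),("rim inner -x near",300,335,.055)]: print(n,f(u,v,z))
```

```text
hub [ 0.4486 -0.1979  0.0145]
front top L [ 0.4415 -0.2283  0.02  ]
front top R [ 0.4614 -0.2273  0.02  ]
butt L [ 0.4449 -0.3034  0.02  ]
butt R [ 0.4669 -0.3036  0.02  ]
box corner rim [ 0.4027 -0.4012  0.055 ]
rim R [ 0.5904 -0.3977  0.055 ]
floor corner [ 0.4127 -0.3968  0.006 ]
floor R [ 0.5828 -0.3948  0.006 ]
rim inner -x near [ 0.4128 -0.3899  0.055 ]
```

Wall clearance is about 30 mm to the handle's near edge and about 27 mm to the ledge. I'll lower partly open jaws around the handle, sweep it +x with the near finger, then close.

Run:
```python
from h import *
go([.456,-.252,.07],3.5)
```

```text
t 5.35 p [ 0.4661 -0.3673  0.1319] F [ 0.1  1.  -0.5] w 0.047
y ang -0.3 q6 -0.76 turn -3.8 shift before [  6.21  -1.08 -11.51] after [  6.21  -0.3  -11.56]
[[-0.001  0.998  0.061]
 [ 0.001  0.061 -0.998]
 [-1.    -0.    -0.002]]
```

{"api": "carry_out", "payload": {"targets": [[0.57, 0, -0.3, 0, -3.8], [0.57, 0, 0, -2.3, 0], [0.57, 0, 0, -2.4, 0], [0.57, 1, 0, -2.3, 0], [0.57, 1.5, 0, -2.3, 0], [0.57, 1.5, 0, -2.3, 0], [0.57, 1.5, 0, 0, 0], [0.57, 0.7, 0, 0, 0], [0.57, 0, 0, 0, 0], [0.57, 0, 0, 0, 0]]}}

```text
time: 6.35
tool_pos: [0.4567, -0.2512, 0.0711]
ee_rot: [0.979, 1.57, -0.529]
wrist_force: [0.2, -0.4, 0.4]
width: 0.0404
```

Run:
```python
from h import *
go([.456,-.252,.0095],3.8); snap("wrist","w3",s=1.4)
```

```text
t 6.35 p [ 0.4567 -0.2512  0.0711] F [ 0.2 -0.4  0.4] w 0.0404
y ang 3.6 q6 -0.67 turn -0.2 shift before [ 6.16 -0.08  0.08] after [ 6.16 -0.08  0.08]
[[ 0.001  0.998  0.066]
 [-0.     0.066 -0.998]
 [-1.     0.001  0.001]]
```

View pics/w3.png

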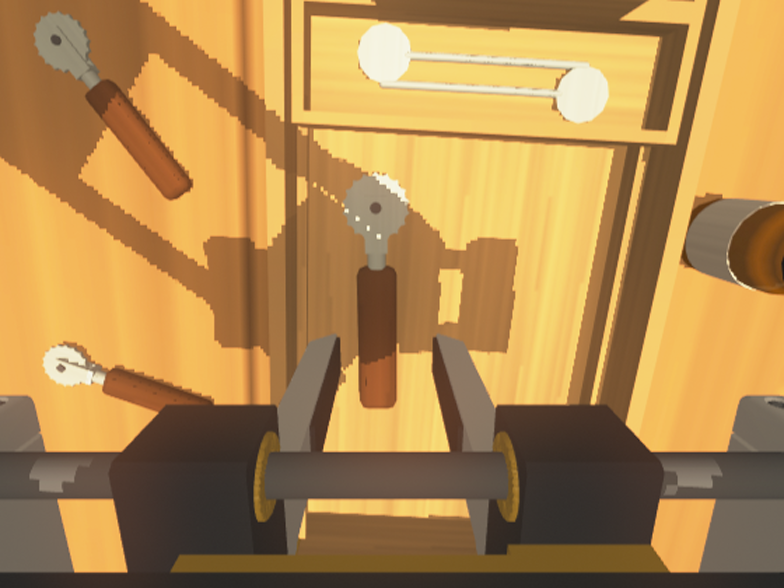

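Jaws straddle the handle's line (handle cols 358–396, finger tips at 338 and 433) and the hub is at (376,207). I'm lowering now, then sweeping +x (tool +y) and closing.

{"api": "carry_out", "payload": {"targets": [[0.57, 1, 0, 0, 0], [0.57, 1.5, 0, 0, 0], [0.57, 1.5, 0, 0, 0], [0.57, 1.2, 0, 0, 0], [0.57, 0.6, 0, 0, 0], [0.57, 0.3, 0, 0, 0], [0.57, 0, 0, 0, 0]]}}

```text
time: 7.1
tool_pos: [0.4563, -0.2512, 0.0093]
ee_rot: [-2.037, 1.571, 2.737]
wrist_force: [-0.1, -0.6, 0.1]
width: 0.0405
```

Run:
```python
from h import *
st()
s=1.4
for n,u,v,z in [("hub",376,207,.0145),("f",377,268,.02),("butt",377,405,.02)]: print(n,pt("w3",u/s,v/s,z))
```

```text
t 7.1 p [ 0.4563 -0.2512  0.0093] F [-0.1 -0.6  0.1] w 0.0405
hub [ 0.4484 -0.1931  0.0145]
f [ 0.4508 -0.2249  0.02  ]
butt [ 0.4556 -0.3069  0.02  ]
```

{"api": "carry_out", "payload": {"targets": [[0.57, 0, 0.4, 0, 0], [0.57, 0, 0.5, 0, 0], [0.57, 0, 0.5, 0, 0], [0.57, 0, 0.5, 0, 0], [0.57, 0, 0.5, 0, 0], [0.57, 0, 0.5, 0, 0], [0.57, 0, 0.4, 0, 0], [0.57, 0, 0.2, 0, 0], [0.57, 0, 0, 0, 0], [1, 0, 0, 0, 0], [1, 0, 0, 0, 0], [1, 0, 0, 0, 0], [1, 0, 0, 0, 0], [1, 0, 0, 0, 0], [1, 0, 0, 0, 0]]}}

```text
time: 8.6
tool_pos: [0.4912, -0.249, 0.0095]
ee_rot: [0.277, 1.571, -1.232]
wrist_force: [0.2, -0.6, -0.4]
width: 0.0216
```

{"api": "carry_out", "payload": {"targets": [[1, -0.5, 0, 0, 0], [1, -1, 0, 0, 0], [1, -1.5, 0, 0, 0], [1, -2, 0, 0, 0], [1, -2, 0, 0, 0], [1, -2, 0, 0, 0], [1, -2, 0, 0, 0], [1, -1.5, 0, 0, 0], [1, -1, 0, 0, 0], [1, -0.5, 0, 0, 0], [1, 0, 0, 0, 0]]}}

```text
time: 9.7
tool_pos: [0.4915, -0.2491, 0.1501]
ee_rot: [0.895, 1.57, -0.614]
wrist_force: [-0.3, 0.0, -0.0]
width: 0.0218
```

Run:
```python
from h import *
go([.511,.132,.15],-83.7); snap("wrist","w4",s=1.2)
```

```text
t 9.7 p [ 0.4915 -0.2491  0.1501] F [-0.3  0.  -0. ] w 0.0218
y ang 3.6 q6 -0.63 turn 87.3 shift before [-1.000e-02  4.320e+00 -3.791e+01] after [-1.000e-02 -3.767e+01 -6.120e+00]
[[ 0.001  0.11  -0.994]
 [-0.001 -0.994 -0.11 ]
 [-1.     0.001 -0.001]]
```

View pics/w4.png

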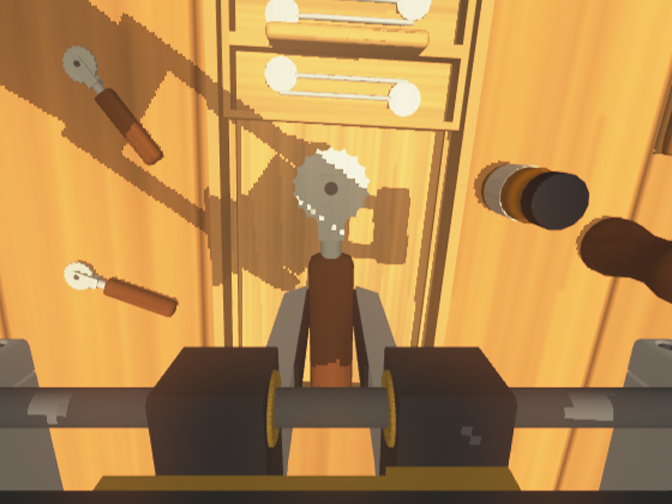

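The wheel is gripped level and pointing straight ahead (hub (331,188)). I'm carrying it across, then turning.

{"api": "carry_out", "payload": {"targets": [[1, 0, 0.1, -1, 0], [1, 0, 0.2, -2, 0], [1, 0, 0.3, -2.5, 0], [1, 0, 0.3, -2.5, 0], [1, 0, 0.3, -2.5, 0], [1, 0, 0.3, -2.5, 0], [1, 0, 0.3, -2.5, 0], [1, 0, 0.3, -2.5, 0], [1, 0, 0.3, -2.5, 0], [1, 0, 0.3, -2.5, 0], [1, 0, 0.3, -2.5, 0], [1, 0, 0.3, -2.5, 0], [1, 0, 0.3, -2.5, 0], [1, 0, 0.3, -2.5, 0], [1, 0, 0.2, -2.5, 0], [1, 0, 0.1, -1.6, 0], [1, 0, 0.1, -0.8, 0], [1, 0, 0, 0, 0]]}}

```text
time: 11.55
tool_pos: [0.5099, 0.133, 0.1486]
ee_rot: [-1.477, 1.569, -2.984]
wrist_force: [-0.2, -0.2, -1.6]
width: 0.0214
```

{"api": "carry_out", "payload": {"targets": [[1, 0, 0, 0, 3], [1, 0, 0, 0, 6], [1, 0, 0, 0, 7], [1, 0, 0, 0, 7], [1, 0, 0, 0, 7], [1, 0, 0, 0, 7], [1, 0, 0, 0, 7], [1, 0, 0, 0, 7], [1, 0, 0, 0, 7], [1, 0, 0, 0, 7], [1, 0, 0, 0, 7], [1, 0, 0, 0, 7], [1, 0, 0, 0, 5], [1, 0, 0, 0, 3.3], [1, 0, 0, 0, 0], [1, 0, 0, 0, 0]]}}

```text
time: 13.15
tool_pos: [0.5105, 0.1313, 0.1492]
ee_rot: [0.613, 1.57, -2.419]
wrist_force: [0.1, 0.4, -0.3]
width: 0.0213
```

Run:
```python
from h import *
go([.511,.132,.0155],-83.7); snap("top","top2",crop=(90,150,310,330),s=3)
```

```text
t 13.15 p [0.5105 0.1313 0.1492] F [ 0.1  0.4 -0.3] w 0.0213
y ang -83.7 q6 1.61 turn -0.0 shift before [13.37 -0.07 -0.06] after [13.37 -0.07 -0.06]
[[-0.     0.11  -0.994]
 [-0.    -0.994 -0.11 ]
 [-1.     0.     0.   ]]
```

View pics/top2.png

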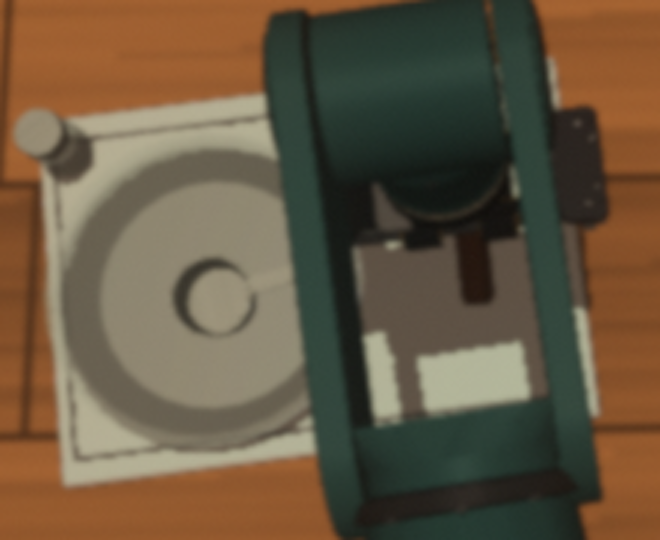

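The wheel is over the bare end, aligned with the board's x, butt toward the robot. I'm lowering it.

{"api": "carry_out", "payload": {"targets": [[1, 1, 0, 0, 0], [1, 2, 0, 0, 0], [1, 2.5, 0, 0, 0], [1, 2.5, 0, 0, 0], [1, 2, 0, 0, 0], [1, 1.5, 0, 0, 0], [1, 1, 0, 0, 0], [1, 0.5, 0, 0, 0], [1, 0.3, 0, 0, 0], [1, 0, 0, 0, 0], [1, 0, 0, 0, 0]]}}

```text
time: 14.3
tool_pos: [0.5113, 0.1321, 0.0173]
ee_rot: [3.118, 1.569, 0.086]
wrist_force: [-0.1, -0.4, -0.5]
width: 0.0215
```

{"api": "carry_out", "payload": {"targets": [[1, 0.1, 0, 0, 0], [1, 0.05, 0, 0, 0], [1, 0.05, 0, 0, 0], [1, 0, 0, 0, 0]]}}

```text
time: 14.7
tool_pos: [0.5106, 0.132, 0.0145]
ee_rot: [1.874, 1.571, -1.158]
wrist_force: [0.9, -0.5, -1.1]
width: 0.0215
```

{"api": "carry_out", "payload": {"targets": [[1, 0.05, 0, 0, 0], [1, 0, 0, 0, 0], [1, 0, 0, 0, 0]]}}

```text
time: 15.0
tool_pos: [0.5106, 0.132, 0.0139]
ee_rot: [0.986, 1.571, -2.047]
wrist_force: [0.4, 1.0, -1.2]
width: 0.0213
```

{"api": "carry_out", "payload": {"targets": [[1, 0.05, 0, 0, 0], [1, 0, 0, 0, 0], [1, 0, 0, 0, 0]]}}

```text
time: 15.3
tool_pos: [0.5106, 0.132, 0.0135]
ee_rot: [2.058, 1.571, -0.974]
wrist_force: [-0.2, -0.2, -0.1]
width: 0.0215
```

{"api": "carry_out", "payload": {"targets": [[1, 0.05, 0, 0, 0], [1, 0, 0, 0, 0], [1, 0, 0, 0, 0]]}}

```text
time: 15.6
tool_pos: [0.5107, 0.132, 0.0134]
ee_rot: [2.599, 1.571, -0.433]
wrist_force: [-1.1, -1.2, 4.2]
width: 0.0216
```

{"api": "carry_out", "payload": {"targets": [[1, 0.05, 0, 0, 0], [1, 0, 0, 0, 0], [1, 0, 0, 0, 0]]}}

```text
time: 15.9
tool_pos: [0.5107, 0.132, 0.0134]
ee_rot: [2.627, 1.571, -0.405]
wrist_force: [-3.0, -0.9, 5.7]
width: 0.0219
```

Contact is at z = 0.0134 with 5.7 N, so I'll open partway and retreat straight up.

{"api": "carry_out", "payload": {"targets": [[0.7, -0.05, 0, 0, 0], [0.6, 0, 0, 0, 0], [0.55, 0, 0, 0, 0], [0.55, 0, 0, 0, 0], [0.55, 0, 0, 0, 0], [0.55, -0.5, 0, 0, 0], [0.55, -1.5, 0, 0, 0], [0.55, -2.5, 0, 0, 0], [0.55, -2.5, 0, 0, 0], [0.55, -2.5, 0, 0, 0], [0.55, -2.5, 0, 0, 0], [0.55, -2, 0, 0, 0], [0.55, 0, 0, 3, 0], [0.55, 0, 0, 3, 0], [0.55, 0, 0, 3, 0], [0.55, 0, 0, 3, 0], [0.55, 0, 0, 3, 0], [0.55, 0, 0, 2, 0], [0.55, 0, 0, 0, 0], [0.55, 0, 0, 0, 0]]}}

```text
time: 17.9
tool_pos: [0.3422, 0.1135, 0.1536]
ee_rot: [3.135, 1.569, 0.102]
wrist_force: [1.3, -0.4, 0.6]
width: 0.0423
```

Run:
```python
from h import *
st(); snap("wrist","w5",s=1.4); snap("top","top3",s=1.4)
```

```text
t 17.9 p [0.3422 0.1135 0.1536] F [ 1.3 -0.4  0.6] w 0.0423
```

View pics/w5.png

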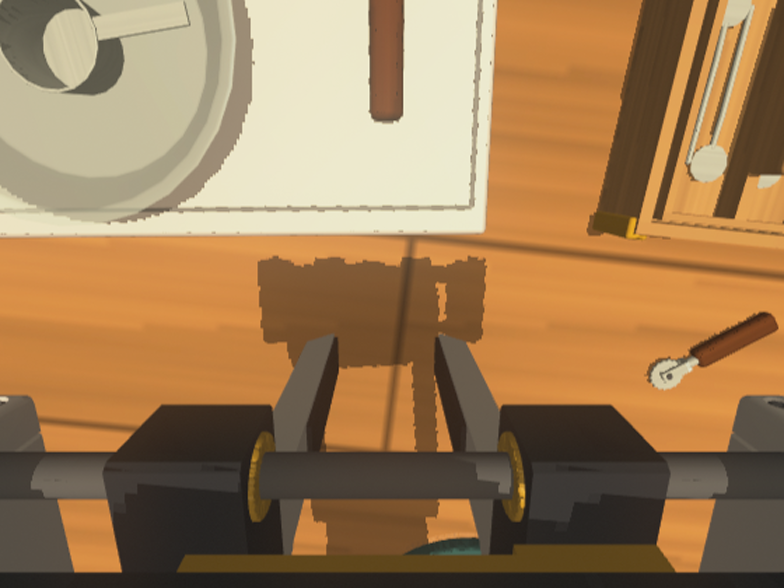

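View pics/top3.png

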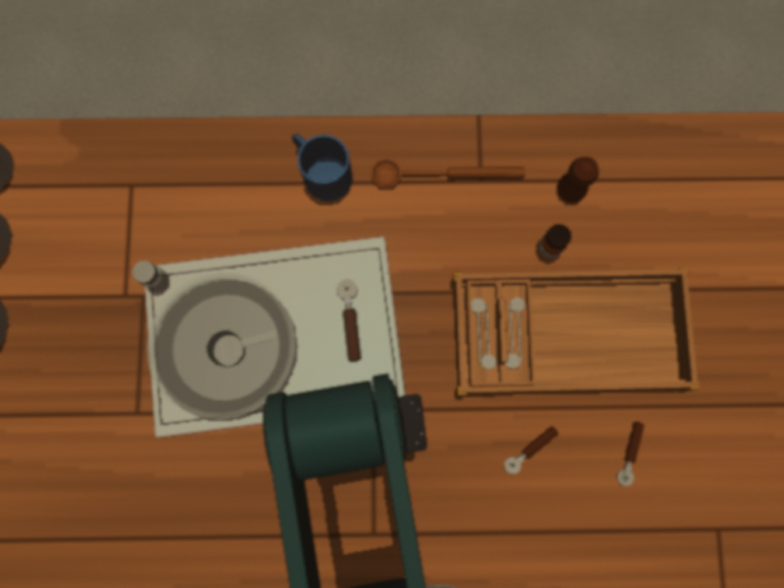

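The wheel (hub (347,290), butt (354,358)) lies flat on the bare end, clear of the dish and board edges. Everything else is at the same pixels as at the start.

Run:
```python
from h import *
h,b=pt("top3",347/1.4,290/1.4,.017),pt("top3",354/1.4,358/1.4,.02); print(h,b,np.linalg.norm(h-b))
print(robot.close_job())
```

```text
[0.5686 0.1362 0.017 ] [0.4575 0.1248 0.02  ] 0.1117236322359777
the job is handed in; nothing more can be done
None
```

The pastry wheel is lying flat on the bare end of the cutting board, released, and the job was handed in at about 18 s of the 58 s allowed.

- **Till:** I pushed it by its rib towards the +y end, which uncovered the whole wheel.
- **Finding the wheel:** I located it by camera rather than feeling across the floor with a finger.
- **Working it away from the side:** it already had about 30 mm of clearance, enough for partly open jaws. I lowered them around the handle, swept it about 30 mm further from the side, then gripped and lifted it.
- **Placing:** I lowered it until it touched the board (about 6 N), opened the jaws and backed away.

**Last checks:** The pictures show the wheel wholly on the board and clear of the dish. The dish, cup and other things look unmoved. From the top view I measured 112 mm from hub to butt, where about 118 mm was expected. I put the difference down to reading pixels off a blurry image. The length also fits the 136 mm wheel, which was the one taken from the box.

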